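Register a power board and set its blow-off air valve, ending on the handle

ROBOT

A 6-joint arm with a two-finger parallel gripper is mounted at the origin on the work surface. World frame = base frame: x ahead of the robot, y to its left, z up, the work surface at z = 0. Lengths are in mm, angles in rad, forces in N, time in s.
With the tool pointing down it reaches from about 350 to 775 mm from the base axis. Payload 7.3 kg.
Tool frame: the origin (TCP) lies between the finger pads; the fingertips stand 14 mm ahead of it and the grasp point (between the pads) lies 5 mm behind it; z points along the fingers, y is the line along which they close (so a half turn about z gives the same grasp; the last joint's range is limited). The gripper opens to 92 mm and grips with 3 to 60 N. Pads are 19 mm wide; open, the fingers measure 130 mm over their backs; the gripper's body (75 mm by 190 mm) begins 47 mm behind the grasp point.
Start: joints at [1.002, 0.342, 1.524, -0, 1.275, -0.146], TCP at [215.403, 478.795, 240.741] pointing down, gripper open.
Joint ranges: [-2.53, 2.53], [-0.77, 2.02], [0.04, 2.7], [-1, 4.14], [0.28, 2.66], [-3.11, 3.11]. Speed limits (rad/s): [2.57, 2.57, 3.14, 3.14, 3.14, 3.14].

INTERFACE

Orientations are given as [roll, pitch, yaw] about the fixed x, y, z axes, in that order (R = Rz(yaw) Ry(pitch) Rx(roll)).
In Python, from plant import get_obs, cams, close_job gives the robot as it stands. The module is installed in compiled form; this text tells all that it offers.
- The arm moves only by the shell command python3 -m creep 'ROWS'. ROWS is JSON, a list of rows, each an object of numbers: "hand": the opening, from 0 (shut) to 1 (fully open); "tx", "ty", "tz": the shift along the tool's x, y, z in m; "spin": the turn about the tool's z in degrees. In form: [{"hand": .., "tx": .., "ty": .., "tz": .., "spin": ..}, ...]. A call has 1 to 5 rows; each row shifts and turns the commanded pose from where the row before left it, along the tool's axes as they then stand; what a row does not reach is not made up. A row lasts 1/8 s, in which the tool goes at most 62.5 mm and 10.7 degrees, less where a joint would pass 70% of its speed; a pose out of reach is approached as far as the arm can. A call is refused whole if a number of a shift passes 0.0625 or a number of a turn 10.7, either way. A call with a gripper value outside its range is refused whole. The fingers move at their own pace and stop on an object; the grip force is fixed at half the most. Time passes only in rows, so rows that do not move let the fingers close. It gives the time, the measured TCP pose, the force, the opening and the grip force at its end, in the units of the state.
- get_obs(): the state, without advancing time (a new reading comes with each control period).
- cams.capture(name): name is "side" or "top"; returns a dict with "color" (480x640x3 uint8, red, green, blue), "K" (3x3 intrinsics, pixels), "R" (3x3) and "t" (3): a world point X has camera coordinates R X + t. Camera axes: x right, y down, z forward; pixel columns grow to the right and rows downward; lengths in mm; the calibration is good to about 2 mm. A picture is of the moment at which its call begins. There is no depth.
- close_job(): hands the job in; it is judged then, once.
The state is a dict: "time": time; "joint_positions": joint angles; "dq": joint speeds; "tau": joint torques, N m; "tool_pos": TCP position; "tcp_rot": TCP orientation; "contact_force": force on the tool from outside, world axes, zero at the start; "moment": the same for the moment, N m; "grip_width": finger opening in mm; "finger_force": force on a finger pad.
Only numpy, scipy, OpenCV 4.12 (cv2) and the standard library are available. Lean on these libraries where they do the work, as an engineer would, in place of code of your own. Each camera call takes 0.05 s, during which the arm holds its last target. There are 200 camera calls.

TASK

Get the dusty power board ready for blowing off: slide it along its plate, without lifting it, until it sits fully home and square against both the far bar and the side bar. Then take the crank handle of the air valve's handwheel, close the valve fully to its stop (clockwise from above), and open it again by exactly two turns (counterclockwise). Finish while still holding the handle at that setting, with the board still home, and leave the meter, screwdriver, bottle and screw tray where they are.

Things in the scene. Friction and masses are not known exactly. Their poses are not given: they have to be found in the camera images.
- board_mid (a point): power-supply board: a black carrier slab 90 mm (its x) by 120 mm (its y), 14 mm thick, about 0.3 kg, carrying heat sink, transformer and capacitors (up to 43 mm above its underside, at least 5 mm inside its edges). Point: the slab's centre, 7 mm above its underside, axes along its sides. Lies loose on the nest plate, a few cm short of both bars, slightly turned
- nest_corner (a point): inner corner of the fixed nest (aluminium plate, dark steel bars), on its plate's top face (8 mm above the bench). Plane x = 0: inner face of the far bar (204 mm long, with its air tube 32 mm above the plate); y = 0: inner face of the side bar (158 mm long, 14 mm high); both 12 mm thick. The plate spans 160 mm in -x, 192 mm in -y, edges open. Board home: centre at x = -45, y = -60 mm, axes parallel to these
- wheel_axis (a point): centre of the valve's horizontal handwheel, on its upright axis, in the plane of the rim (75 mm above the bench); fixed. Rim: steel bar 12 mm thick bent to a circle of 50 mm radius, hub top 8 mm above this point (its nut 11 mm). With the valve closed the handle lies along this frame's +x
- handle: the crank handle: an upright round black grip, 20 mm diameter and 50 mm high, standing on the wheel 50 mm from its axis and turning freely about its own axis; origin at its centre, 33 mm above the rim's plane (the grip's lower end is 2 mm above the rim)
- wheel (a joint): handwheel angle in rad: 0 = closed against the stop, growing as it opens, counterclockwise from above, over several turns (limit 19); it starts open by less than one turn and stays where it is left; turning takes about 2 N at the handle
- meter: bystander: hand-held yellow multimeter, 85 x 160 x 36 mm, lying on the bench; leave alone
- driver: bystander: screwdriver lying on the bench; leave alone
- cleaner: bystander: bottle, 52 mm diameter, 120 mm high; leave alone
- screw_tray: bystander: open steel tray 100 x 130 x 25 mm; leave alone
Mind the look-alikes: they are no part of the job. What is meant by the part that bears wheel_axis is not purple, and is the larger of those in its own colour. What is shaped like the part that bears board_mid but purple is not meant.

How it is judged (in metres and radians):
On the way, in this order (a step that is already met when the one before it is completed fails the run):
1. the board sits home and square against both bars (x of board_mid in the frame of nest_corner above -0.0485 m and y of board_mid in the frame of nest_corner above -0.0635 m and angle between the x axis of board_mid and the x axis of nest_corner, either way round below 0.035 rad), for 0.2 s.
2. then the valve is closed to its stop by the handle (value of joint wheel below 0.06 rad and contact force between the fingers and handle above 1 N), for 0.2 s.
At the end, for the whole second after the job is handed in: The wheel rests two turns open from its stop (12.57 rad, within 0.25 rad) and still, the fingers holding the handle with at least 2 N, and the board lies flat on the plate within 3.5 mm of both bars and square to them within 2 degrees (all of step 1 and value of joint wheel between 12.316 and 12.816 rad and velocity of joint wheel between -0.05 and 0.05 rad/s and contact force between the fingers and handle above 2 N and z of board_mid in the frame of nest_corner below 0.012 m); the arm keeps its last pose, push and grip.
It fails at once if the board is lifted or tipped off its plate (z of board_mid in the frame of nest_corner above 0.025 m or angle between board_mid's own z axis and vertical above 0.3 rad).
It fails at once if a bystander is moved more than 30 mm (distance of any of meter, driver, cleaner, screw_tray from where it was at the start of the episode above 0.03 m).
It also fails if it takes over 72 s, if anything falls off the work surface, if the arm or the gripper's body presses on something with over 40 N, if the wrist force passes 120 N, or if a joint passes its speed limit or range.

## Working session

There is one attempt and no reset: what is moved stays moved. The work goes in short steps, Python scripts to look and compute and a shell command to move; the robot and the scene stay as the last step left them, time stands still between calls to the robot, and variables do not carry over. Pictures are saved under pics/ and viewed, at most 10 in all, crops included, and the job is handed in when it is done.

```bash
mkdir -p pics; cat > h.py <<'E'
import numpy as np,cv2
from plant import get_obs,cams
def ray(c,u,v,z):
    d=c["R"].T@np.linalg.inv(c["K"])@np.array([u,v,1.]);o=-c["R"].T@np.array(c["t"]);return o+d*(z-o[2])/d[2]
def proj(c,X):
    p=c["K"]@(c["R"]@np.array(X,float)+c["t"]);return p[:2]/p[2]
E
python3 - <<'E'
from h import *
for n in("top","side"):
    c=cams.capture(n);cv2.imwrite(f"pics/{n}0.png",c["color"][:,:,::-1]);print(n,c["K"][0],-c["R"].T@c["t"],c["R"][2])
o=get_obs();print({k:np.round(v,3) for k,v in o.items()})
E
```

```text
top [507.42171685   0.         310.66746673] [ 247.23136768   -7.42266847 1373.67336013] [ 0.21562483  0.00296726 -0.97647178]
side [576.05762262   0.         321.60214256] [-113.79120478 -721.79469521  950.57602435] [ 0.51198885  0.56314757 -0.64863875]
{'time': np.float64(0.1), 'joint_positions': array([ 1.002,  0.343,  1.525, -0.   ,  1.275, -0.146]), 'dq': array([ 0.001, -0.   , -0.002, -0.   ,  0.002, -0.001]), 'tau': array([  0.   , -43.201, -24.469,   0.072,   0.053,  -0.   ]), 'tool_pos': array([215.221, 478.49 , 240.11 ]), 'tcp_rot': array([-3.14 , -0.   ,  2.719]), 'contact_force': array([-0.987,  0.113, -0.072]), 'moment': array([-0.009,  0.019,  0.008]), 'finger_force': np.float64(0.0), 'grip_width': np.float64(91.921)}
```

View pics/top0.png

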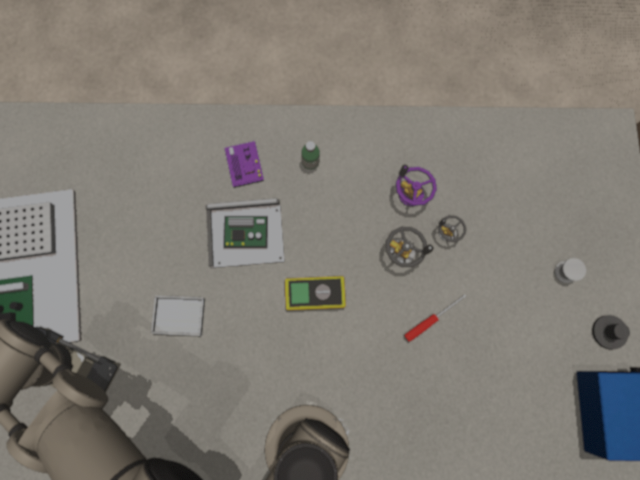

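View pics/side0.png

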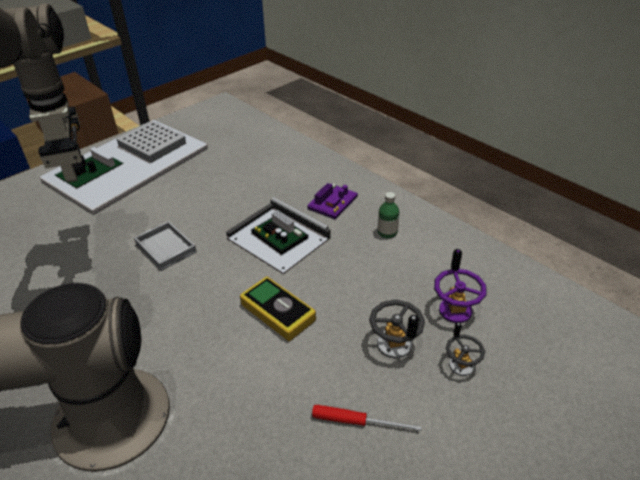

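The top view shows the nest at about (246,233), with its far bar along the top edge and its side bar on the left, and the board inside it. The large grey wheel is at (404,249), with its handle at (428,250). The meter is at (315,293) and the tray at (179,316). Next I'll take zoomed crops.

```bash
python3 - <<'E'
from h import *
a=cv2.imread("pics/top0.png");s=cv2.imread("pics/side0.png")
z=lambda i,x,y,w,h,k:cv2.resize(i[y:y+h,x:x+w],None,fx=k,fy=k,interpolation=cv2.INTER_CUBIC)
cv2.imwrite("pics/z1.png",np.hstack([z(a,200,195,95,75,8)]))
cv2.imwrite("pics/z2.png",np.hstack([z(a,375,220,65,60,6),z(s,360,290,65,60,6)]))
E
```

```text
(no output)
```

View pics/z1.png

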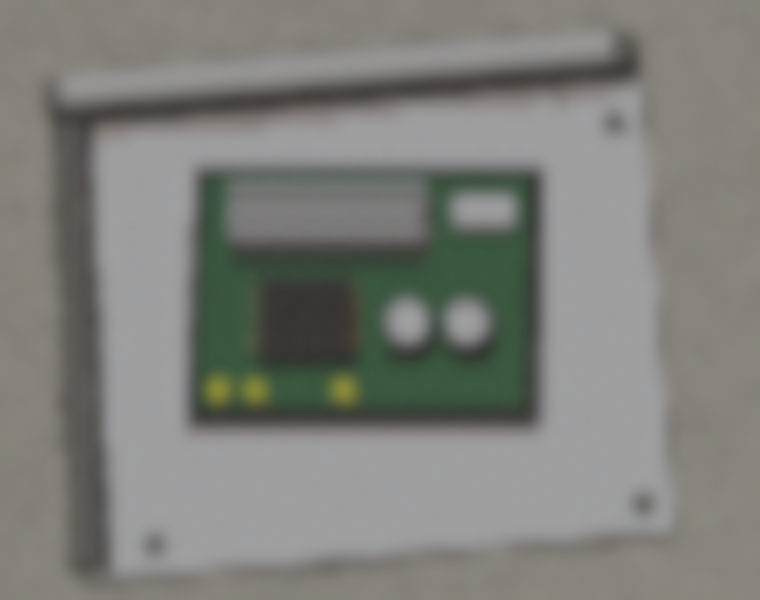

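View pics/z2.png

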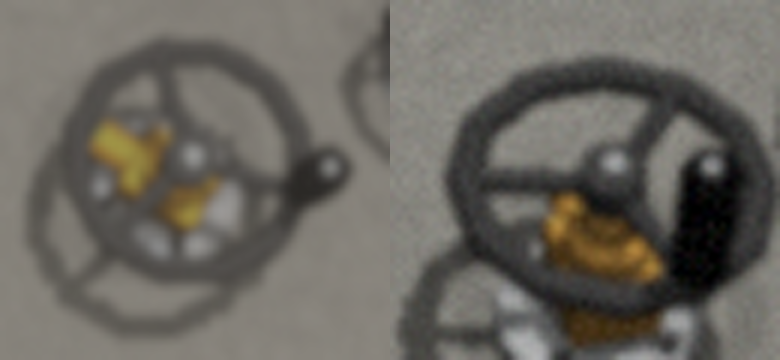

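The first crop shows the board slab with corners near (198,170), (540,170), (538,420) and (190,422), the far-bar foot from (92,122) to (638,82), and the plate corners at (108,575) and (672,528). In the second, the handle top is at (330,165) in the top view and (712,160) in the side view, with the wheel hub at (192,155) and (612,160).

```bash
python3 - <<'E'
from h import *
t=cams.capture("top");s=cams.capture("side")
def T(u,v,z): return ray(t,200+(u+.5)/8-.5,195+(v+.5)/8-.5,z).round(1)
for n,u,v,z in[("TL",198,170,22),("TR",540,170,22),("BR",538,424,8),("BL",190,426,8),("sb_in_bot",108,575,8),("sb_in_top",92,130,22),("pBR",672,528,8),("pTR",638,90,8),("barTL",55,98,40),("barTR",618,45,40),("farfootL",95,125,8),("farfootR",638,82,8)]: print(n,T(u,v,z))
def tri(a,b):
    A=[];B=[]
    for c,p in((t,a),(s,b)):
        P=c["K"]@np.c_[c["R"],c["t"]];
        for i in(0,1):
            r=p[i]*P[2]-P[i];A.append(r[:3]);B.append(-r[3])
    return np.linalg.lstsq(np.array(A),np.array(B),rcond=None)[0].round(1)
tp=lambda u,v:(375+(u+.5)/6-.5,220+(v+.5)/6-.5)
sp=lambda u,v:(360+(u-390+.5)/6-.5,290+(v+.5)/6-.5)
print("handle top",tri(tp(330,165),sp(712,160)),"hub",tri(tp(192,155),sp(612,160)))
print("z-fixed",ray(t,*tp(330,165),133),ray(s,*sp(712,160),133),ray(t,*tp(192,155),86),ray(s,*sp(612,160),86))
E
```

```text
TL [600. 235.  22.]
TR [601.4 117.4  22. ]
BR [515.1 116.6   8. ]
BL [512.9 235.9   8. ]
sb_in_bot [461.  261.2   8. ]
sb_in_top [613.8 272.3  22. ]
pBR [479.5  69.8   8. ]
pTR [634.3  85.3   8. ]
barTL [620.  281.8  40. ]
barTR [641.1  90.4  40. ]
farfootL [619.4 274.2   8. ]
farfootR [637.2  85.4   8. ]
handle top [ 496.4 -299.8  136.2] hub [ 509.5 -251.8   87.6]
z-fixed [ 496.67133622 -300.28745042  133.        ] [ 499.18364633 -298.26154691  133.        ] [ 509.80248115 -252.03354646   86.        ] [ 510.70742984 -250.92282413   86.        ]
```

```bash
cat >> h.py <<'E'
psi=.097;C=np.array([620.,276.])
def nest(x,y): return C+np.array([x*np.cos(psi)-y*np.sin(psi),x*np.sin(psi)+y*np.cos(psi)])
def delta(X):
    o=get_obs();y=o["tcp_rot"][2];d=np.array(X,float)-o["tool_pos"][:len(X)]
    r=[d[0]*np.cos(y)+d[1]*np.sin(y),d[0]*np.sin(y)-d[1]*np.cos(y)]+([-d[2]] if len(d)>2 else [])
    print("dtool mm",np.round(r,1),"yaw",np.degrees(y).round(2))
E
python3 -m creep '[{"hand":0.6,"spin":-10},{"spin":-10,"hand":0.6},{"spin":-9.8,"hand":0.6},{"hand":0.6},{"hand":0.6}]'
python3 -c "
from h import *
delta([*nest(-150,-93),27])"
```

```text
dtool mm [-368.2 -173.9  213.3] yaw 155.78invalid input at $[0]: expected keys hand, tx, ty, tz, spin
```

```bash

python3 -m creep '[{"hand":0.6,"tx":0,"ty":0,"tz":0,"spin":-10},{"hand":0.6,"tx":0,"ty":0,"tz":0,"spin":-10},{"hand":0.6,"tx":0,"ty":0,"tz":0,"spin":-9.8},{"hand":0.6,"tx":0,"ty":0,"tz":0.03,"spin":0}]'
python3 -c "
from h import *
delta([*nest(-150,-93),27])"
```

```text
time: 0.7
tool_pos: [216.1, 479.9, 212.1]
tcp_rot: [3.138, 0.003, -3.042]
contact_force: [0.1, -0.1, -0.8]
grip_width: 57.6
finger_force: 0.0
dtool mm [-231.5 -335.6  185.1] yaw -174.31
```

```bash

python3 -m creep '[{"hand":0.6,"tx":-0.035,"ty":-0.05,"tz":0,"spin":0},{"hand":0.6,"tx":-0.035,"ty":-0.05,"tz":0,"spin":0},{"hand":0.6,"tx":-0.035,"ty":-0.05,"tz":0,"spin":0},{"hand":0.6,"tx":-0.035,"ty":-0.05,"tz":0,"spin":0},{"hand":0.6,"tx":-0.035,"ty":-0.05,"tz":0,"spin":0}]'
python3 -m creep '[{"hand":0.6,"tx":-0.035,"ty":-0.05,"tz":0.03,"spin":0},{"hand":0.6,"tx":-0.02,"ty":-0.035,"tz":0.05,"spin":0},{"hand":0.6,"tx":0,"ty":0,"tz":0.05,"spin":0},{"hand":0.6,"tx":0,"ty":0,"tz":0,"spin":0}]'
python3 -c "
from h import *
delta([*nest(-150,-93),27])
o=get_obs();p=o['tool_pos'];c=cams.capture('top');g=cams.capture('side')
i=c['color'][170:290,190:310,::-1];j=g['color'][190:310,200:320,::-1]
f=lambda a:cv2.resize(a,None,fx=3.3,fy=3.3,interpolation=cv2.INTER_CUBIC)
cv2.imwrite('pics/a1.png',np.hstack([f(i),f(j)]))"
```

```text
time: 1.32
tool_pos: [414.9, 245.4, 210.8]
tcp_rot: [3.141, 0.0, -3.044]
contact_force: [1.5, 0.2, 0.2]
grip_width: 54.8
finger_force: 0.0
time: 1.82
tool_pos: [470.6, 171.4, 81.6]
tcp_rot: [-3.141, -0.008, -3.045]
contact_force: [0.3, -0.1, 1.7]
grip_width: 55.5
finger_force: 0.0
dtool mm [-8.9 -3.3 54.6] yaw -174.49
```

View pics/a1.png

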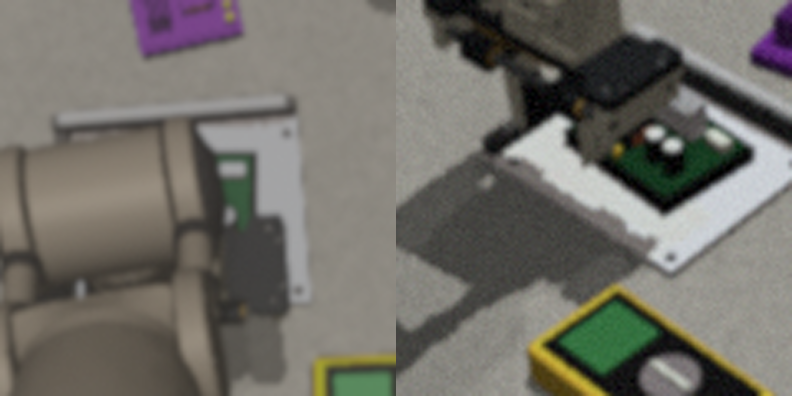

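The fingers are above the plate's near edge, clear of the board and the meter. I'll lower them and push.

```bash

python3 -m creep '[{"hand":0.6,"tx":0,"ty":0,"tz":0.03,"spin":0},{"hand":0.6,"tx":0,"ty":0,"tz":0.015,"spin":0},{"hand":0.6,"tx":0,"ty":0,"tz":0.009,"spin":0},{"hand":0.6,"tx":0,"ty":0,"tz":0,"spin":0}]'
python3 -m creep '[{"hand":0.6,"tx":-0.008,"ty":0,"tz":0,"spin":0},{"hand":0.6,"tx":-0.008,"ty":0,"tz":0,"spin":0},{"hand":0.6,"tx":-0.008,"ty":0,"tz":0,"spin":0},{"hand":0.6,"tx":-0.008,"ty":0,"tz":0,"spin":0},{"hand":0.6,"tx":-0.006,"ty":0,"tz":0,"spin":0}]'
python3 -c "
from h import *
delta([*nest(-99.5,-93),27])"
```

```text
time: 2.42
tool_pos: [473.2, 172.6, 30.8]
tcp_rot: [3.142, 0.0, -3.044]
contact_force: [0.1, -0.4, 0.7]
grip_width: 55.1
finger_force: 0.0
time: 3.05
tool_pos: [510.9, 175.9, 30.4]
tcp_rot: [-3.141, -0.001, -3.044]
contact_force: [-2.3, -0.7, 1.5]
grip_width: 55.1
finger_force: 1.2
dtool mm [-18.8  -4.    3.4] yaw -174.43
```

```bash

python3 -m creep '[{"hand":0.6,"tx":-0.004,"ty":0,"tz":0.003,"spin":0},{"hand":0.6,"tx":-0.005,"ty":0,"tz":0,"spin":0},{"hand":0.6,"tx":-0.004,"ty":0,"tz":0,"spin":0},{"hand":0.6,"tx":0,"ty":0,"tz":0,"spin":0}]'
python3 -m creep '[{"hand":0.6,"tx":-0.003,"ty":0,"tz":0,"spin":0},{"hand":0.6,"tx":-0.002,"ty":0,"tz":0,"spin":0},{"hand":0.6,"tx":0,"ty":0,"tz":0,"spin":0}]'
python3 -c "
from h import *
delta([*nest(-99.5,-93),27])"
```

```text
time: 3.55
tool_pos: [524.6, 177.4, 27.6]
tcp_rot: [3.141, 0.001, -3.044]
contact_force: [-0.1, 0.8, -0.0]
grip_width: 55.4
finger_force: 0.0
time: 3.92
tool_pos: [528.7, 177.8, 27.5]
tcp_rot: [3.142, -0.0, -3.044]
contact_force: [-2.1, -0.5, 1.3]
grip_width: 54.8
finger_force: 1.1
dtool mm [-0.9 -4.1  0.5] yaw -174.42
```

```bash

python3 -m creep '[{"hand":0.6,"tx":-0.002,"ty":0,"tz":0,"spin":0},{"hand":0.6,"tx":-0.001,"ty":0,"tz":0,"spin":0},{"hand":0.6,"tx":0,"ty":0,"tz":0,"spin":0}]'
python3 -m creep '[{"hand":0.6,"tx":-0.002,"ty":0,"tz":0,"spin":0},{"hand":0.6,"tx":-0.001,"ty":0,"tz":0,"spin":0},{"hand":0.6,"tx":0,"ty":0,"tz":0,"spin":0}]'
python3 -m creep '[{"hand":0.6,"tx":-0.002,"ty":0,"tz":0,"spin":0},{"hand":0.6,"tx":-0.001,"ty":0,"tz":0,"spin":0},{"hand":0.6,"tx":0,"ty":0,"tz":0,"spin":0}]'
```

```text
time: 4.3
tool_pos: [528.9, 177.9, 27.4]
tcp_rot: [-3.141, -0.006, -3.044]
contact_force: [-11.3, -2.5, 8.8]
grip_width: 55.3
finger_force: 5.6
time: 4.68
tool_pos: [529.0, 177.8, 27.2]
tcp_rot: [-3.141, -0.013, -3.044]
contact_force: [-19.9, -2.2, 15.3]
grip_width: 55.4
finger_force: 10.0
time: 5.05
tool_pos: [529.2, 177.9, 27.0]
tcp_rot: [-3.14, -0.019, -3.044]
contact_force: [-27.8, -3.8, 23.5]
grip_width: 55.1
finger_force: 14.4
```

The board is against the far bar. I'll back off, turn 90°, and go to its open side.

```bash

python3 -m creep '[{"hand":0.6,"tx":0.02,"ty":0,"tz":0,"spin":0},{"hand":0.6,"tx":0.015,"ty":0,"tz":0,"spin":0},{"hand":0.45,"tx":0,"ty":0.03,"tz":-0.05,"spin":0},{"hand":0.45,"tx":0,"ty":0.03,"tz":-0.03,"spin":0},{"hand":0.45,"tx":0,"ty":0.03,"tz":0,"spin":10}]'
python3 -m creep '[{"hand":0.45,"tx":0,"ty":0,"tz":0,"spin":10},{"hand":0.45,"tx":0,"ty":0,"tz":0,"spin":10},{"hand":0.45,"tx":0,"ty":0,"tz":0,"spin":10},{"hand":0.45,"tx":0,"ty":0,"tz":0,"spin":10},{"hand":0.45,"tx":0,"ty":0,"tz":0,"spin":10}]'
python3 -m creep '[{"hand":0.45,"tx":0,"ty":0,"tz":0,"spin":10},{"hand":0.45,"tx":0,"ty":0,"tz":0,"spin":10},{"hand":0.45,"tx":0,"ty":0,"tz":0,"spin":10},{"hand":0.45,"tx":0,"ty":0,"tz":0,"spin":0}]'
python3 -c "
from h import *
delta([*nest(-55,-183),27])
c=cams.capture('top');g=cams.capture('side')
i=c['color'][170:290,190:310,::-1];j=g['color'][190:310,200:320,::-1]
f=lambda a:cv2.resize(a,None,fx=3.3,fy=3.3,interpolation=cv2.INTER_CUBIC)
cv2.imwrite('pics/a2.png',np.hstack([f(i),f(j)]))"
```

```text
time: 5.68
tool_pos: [496.4, 266.5, 110.8]
tcp_rot: [3.138, 0.007, 3.06]
contact_force: [-0.2, 0.3, -0.1]
grip_width: 41.6
finger_force: 0.0
time: 6.3
tool_pos: [494.9, 265.0, 107.7]
tcp_rot: [3.14, 0.001, 2.186]
contact_force: [-0.1, -0.4, 0.7]
grip_width: 41.0
finger_force: 0.0
time: 6.8
tool_pos: [494.7, 265.0, 107.7]
tcp_rot: [3.14, -0.0, 1.67]
contact_force: [0.3, -0.9, 0.2]
grip_width: 41.5
finger_force: 0.0
dtool mm [-184.3   70.4   80.7] yaw 95.66
```

View pics/a2.png

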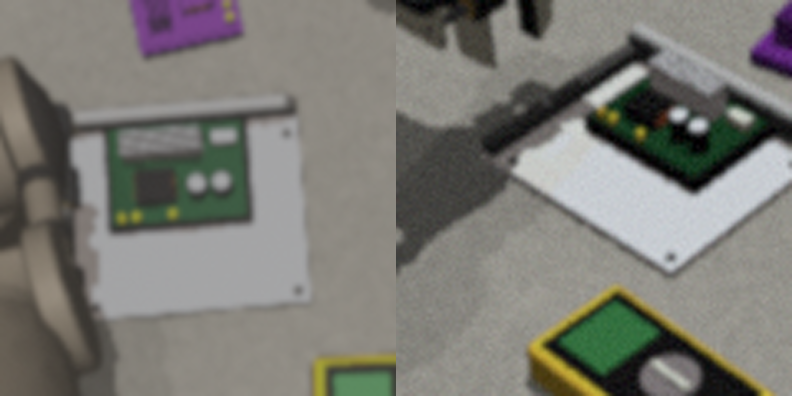

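The board is flush with the far bar, about 25-30 mm short of the side bar. I'll move to its right side.

```bash

python3 -m creep '[{"hand":0.45,"tx":-0.05,"ty":0.018,"tz":0,"spin":0},{"hand":0.45,"tx":-0.05,"ty":0.018,"tz":0,"spin":0},{"hand":0.45,"tx":-0.05,"ty":0.018,"tz":0,"spin":0},{"hand":0.45,"tx":-0.034,"ty":0.016,"tz":0,"spin":0},{"hand":0.45,"tx":0,"ty":0,"tz":0.02,"spin":0}]'
python3 -m creep '[{"hand":0.45,"tx":0,"ty":0,"tz":0.03,"spin":0},{"hand":0.45,"tx":0,"ty":0,"tz":0.02,"spin":0},{"hand":0.45,"tx":0,"ty":0,"tz":0.01,"spin":0},{"hand":0.45,"tx":0,"ty":0,"tz":0,"spin":0}]'
python3 -m creep '[{"hand":0.45,"tx":0.008,"ty":0,"tz":0,"spin":0},{"hand":0.45,"tx":0.008,"ty":0,"tz":0,"spin":0},{"hand":0.45,"tx":0.006,"ty":0,"tz":0,"spin":0},{"hand":0.45,"tx":0.006,"ty":0,"tz":0,"spin":0},{"hand":0.45,"tx":0,"ty":0,"tz":0,"spin":0}]'
python3 -c "
from h import *
delta([*nest(-55,-129.5),27])"
```

```text
time: 7.52
tool_pos: [584.5, 85.7, 88.7]
tcp_rot: [3.136, 0.001, 1.667]
contact_force: [-0.4, -0.9, 0.7]
grip_width: 41.8
finger_force: 0.0
time: 8.02
tool_pos: [581.6, 88.6, 27.2]
tcp_rot: [-3.141, -0.0, 1.669]
contact_force: [0.7, 0.3, 0.4]
grip_width: 41.4
finger_force: 0.0
time: 8.65
tool_pos: [579.0, 117.0, 27.7]
tcp_rot: [3.141, -0.0, 1.669]
contact_force: [0.0, -0.5, 0.2]
grip_width: 41.5
finger_force: 0.0
dtool mm [24.8  1.2  0.7] yaw 95.61
```

```bash

python3 -m creep '[{"hand":0.45,"tx":0.005,"ty":0,"tz":0,"spin":0},{"hand":0.45,"tx":0.005,"ty":0,"tz":0,"spin":0},{"hand":0.45,"tx":0.005,"ty":0,"tz":0,"spin":0},{"hand":0.45,"tx":0.003,"ty":0,"tz":0,"spin":0},{"hand":0.45,"tx":0.002,"ty":0,"tz":0,"spin":0}]'
python3 -m creep '[{"hand":0.45,"tx":0.002,"ty":0,"tz":0,"spin":0},{"hand":0.45,"tx":0.002,"ty":0,"tz":0,"spin":0},{"hand":0.45,"tx":0,"ty":0,"tz":0,"spin":0}]'
python3 -m creep '[{"hand":0.45,"tx":0.002,"ty":0,"tz":0,"spin":0},{"hand":0.45,"tx":0.002,"ty":0,"tz":0,"spin":0},{"hand":0.45,"tx":0,"ty":0,"tz":0,"spin":0}]'
python3 -c "
from h import *
delta([*nest(-55,-129.5),27])"
```

```text
time: 9.28
tool_pos: [577.0, 136.5, 27.5]
tcp_rot: [3.141, -0.0, 1.668]
contact_force: [0.0, -3.8, 1.1]
grip_width: 41.2
finger_force: 1.6
time: 9.65
tool_pos: [576.8, 139.1, 27.6]
tcp_rot: [-3.142, 0.002, 1.668]
contact_force: [-0.2, -9.0, 2.7]
grip_width: 41.6
finger_force: 4.3
time: 10.02
tool_pos: [576.8, 139.4, 27.6]
tcp_rot: [-3.141, 0.007, 1.669]
contact_force: [1.4, -23.3, 4.1]
grip_width: 41.5
finger_force: 12.3
dtool mm [2.3 1.2 0.6] yaw 95.61
```

```bash

python3 -m creep '[{"hand":0.45,"tx":-0.015,"ty":0,"tz":0,"spin":0},{"hand":0.45,"tx":-0.03,"ty":0,"tz":0,"spin":0},{"hand":0.55,"tx":-0.02,"ty":0,"tz":-0.06,"spin":0},{"hand":0.55,"tx":-0.05,"ty":0,"tz":-0.06,"spin":0},{"hand":0.55,"tx":-0.05,"ty":0,"tz":-0.055,"spin":0}]'
python3 -m creep '[{"hand":0.55,"tx":-0.06,"ty":0,"tz":0,"spin":0},{"hand":0.55,"tx":-0.06,"ty":0,"tz":0,"spin":0},{"hand":0.55,"tx":0,"ty":0,"tz":0,"spin":0}]'
python3 -c "
from h import *
delta([497,-299.5,107])
c=cams.capture('top');g=cams.capture('side')
i=c['color'][190:280,195:315,::-1];j=c['color'][165:255,375:495,::-1]
f=lambda a:cv2.resize(a,None,fx=6.5,fy=6.5,interpolation=cv2.INTER_CUBIC)
cv2.imwrite('pics/a3.png',f(i))
print('small handle',ray(c,441,222,90),'purple handle',ray(c,403,169,130),'purple hub',ray(c,416,186,80))"
```

```text
time: 10.65
tool_pos: [590.4, -2.0, 182.5]
tcp_rot: [3.141, -0.001, 1.669]
contact_force: [0.2, -0.3, 0.0]
grip_width: 50.7
finger_force: 0.0
time: 11.02
tool_pos: [602.1, -125.0, 180.5]
tcp_rot: [3.141, -0.0, 1.663]
contact_force: [-0.4, 0.5, -0.2]
grip_width: 50.4
finger_force: 0.0
dtool mm [-164.1 -120.7   73.5] yaw 95.28
small handle [ 572.34562504 -342.74963808   90.        ] purple handle [ 702.30520265 -240.1830095   130.        ] purple hub [ 673.13607852 -282.93369671   80.        ]
```

View pics/a3.png

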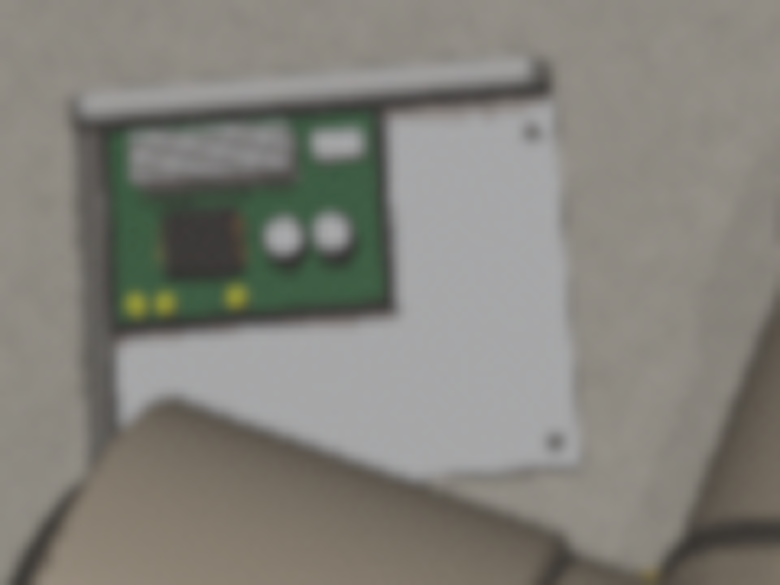

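The board sits flush against both bars. Next is the handle.

```bash

python3 -m creep '[{"hand":0.55,"tx":-0.055,"ty":-0.04,"tz":0,"spin":0},{"hand":0.55,"tx":-0.055,"ty":-0.04,"tz":0,"spin":0},{"hand":0.55,"tx":-0.054,"ty":-0.041,"tz":0,"spin":0},{"hand":0.55,"tx":0,"ty":0,"tz":0,"spin":0},{"hand":0.55,"tx":0,"ty":0,"tz":0,"spin":0}]'
python3 -c "
from h import *
delta([497,-299.5,107])"
```

```text
time: 11.75
tool_pos: [506.5, -280.7, 181.0]
tcp_rot: [3.141, -0.001, 1.669]
contact_force: [0.5, -0.4, -0.2]
grip_width: 50.6
finger_force: 0.0
dtool mm [-17.8 -11.3  74. ] yaw 95.63
```

```bash

python3 -m creep '[{"hand":0.55,"tx":-0.0178,"ty":-0.0113,"tz":0,"spin":0},{"hand":0.55,"tx":0,"ty":0,"tz":0,"spin":0},{"hand":0.55,"tx":0,"ty":0,"tz":0.02,"spin":0},{"hand":0.55,"tx":0,"ty":0,"tz":0.02,"spin":0},{"hand":0.55,"tx":0,"ty":0,"tz":0,"spin":0}]'
python3 -c "
from h import *
delta([497,-299.5,107])
c=cams.capture('top');g=cams.capture('side')
i=c['color'][210:290,370:450,::-1];j=g['color'][280:360,350:430,::-1]
f=lambda a:cv2.resize(a,None,fx=5,fy=5,interpolation=cv2.INTER_CUBIC)
cv2.imwrite('pics/a4.png',np.hstack([f(i),f(j)]))"
```

```text
time: 12.38
tool_pos: [496.1, -299.9, 139.6]
tcp_rot: [-3.139, -0.003, 1.669]
contact_force: [0.1, 0.1, -0.2]
grip_width: 50.6
finger_force: 0.0
dtool mm [ 0.4  1.  32.6] yaw 95.61
```

View pics/a4.png

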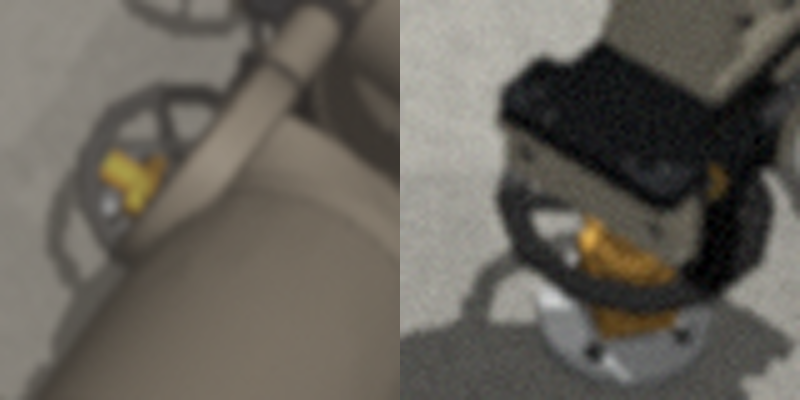

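The gripper stands over the handle without touching it. I'll lower and close.

```bash

python3 -m creep '[{"hand":0.55,"tx":0,"ty":0,"tz":0.02,"spin":0},{"hand":0.55,"tx":0,"ty":0,"tz":0.0125,"spin":0},{"hand":0.1,"tx":0,"ty":0,"tz":0,"spin":0},{"hand":0,"tx":0,"ty":0,"tz":0,"spin":0},{"hand":0,"tx":0,"ty":0,"tz":0,"spin":0}]'
python3 -m creep '[{"hand":0,"tx":0,"ty":0,"tz":0,"spin":0},{"hand":0,"tx":0,"ty":0,"tz":0,"spin":0}]'
```

```text
time: 13.1
tool_pos: [496.8, -301.3, 109.2]
tcp_rot: [3.141, 0.001, 1.668]
contact_force: [-0.8, 0.9, 0.1]
grip_width: 25.1
finger_force: 0.0
time: 13.35
tool_pos: [496.8, -301.2, 109.1]
tcp_rot: [3.141, 0.001, 1.668]
contact_force: [0.8, 0.4, 3.0]
grip_width: 18.9
finger_force: 30.0
```

```bash
cat > circ.py <<'E'
from h import *
import sys
# rows from current pose along circle; args: cx cy step_deg n
cx,cy,st,n=map(float,sys.argv[1:5]);o=get_obs();p=o["tool_pos"];y=o["tcp_rot"][2]
a=np.arctan2(p[1]-cy,p[0]-cx);print("phi",np.degrees(a).round(2),"r",np.hypot(p[1]-cy,p[0]-cx).round(1),"F",np.round(o["contact_force"],1))
R=np.array([[np.cos(y),np.sin(y)],[np.sin(y),-np.cos(y)]])
k=a+np.radians(st)*np.arange(n+1);P=50*np.c_[np.cos(k),np.sin(k)]@R.T;P-=P[0]
print(np.diff(np.round(P/1000,4),axis=0).round(4).tolist())
E
python3 circ.py 509.3 -252 -20 18
```

```text
phi -104.23 r 50.8 F [0.8 0.4 3. ]
[[0.0086, -0.0151], [0.0133, -0.0112], [0.0163, -0.006], [0.0174, 0.0], [0.0163, 0.0058], [0.0133, 0.0112], [0.0088, 0.015], [0.003, 0.0171], [-0.0029, 0.0171], [-0.0086, 0.015], [-0.0133, 0.0112], [-0.0163, 0.006], [-0.0174, 0.0001], [-0.0163, -0.0059], [-0.0133, -0.0111], [-0.0088, -0.015], [-0.0031, -0.0171], [0.003, -0.0171]]
```

```bash

python3 -m creep '[{"hand":0,"tx":0.0086,"ty":-0.0151,"tz":0,"spin":0},{"hand":0,"tx":0.0133,"ty":-0.0112,"tz":0,"spin":0},{"hand":0,"tx":0,"ty":0,"tz":0,"spin":0}]'
python3 circ.py 509.3 -252 -20 5
python3 -m creep '[{"hand":0,"tx":0.0163,"ty":-0.006,"tz":0,"spin":0},{"hand":0,"tx":0.0174,"ty":0,"tz":0,"spin":0},{"hand":0,"tx":0,"ty":0,"tz":0,"spin":0}]'
python3 circ.py 509.3 -252 -20 5
```

```text
time: 13.72
tool_pos: [468.7, -280.5, 109.1]
tcp_rot: [3.14, -0.001, 1.668]
contact_force: [2.9, 3.8, 2.6]
grip_width: 19.2
finger_force: 30.0
phi -144.99 r 49.6 F [2.9 3.8 2.6]
[[0.0164, -0.0058], [0.0173, 0.0002], [0.0163, 0.0061], [0.0132, 0.0113], [0.0085, 0.0151]]
time: 14.1
tool_pos: [460.8, -248.2, 109.1]
tcp_rot: [3.137, 0.002, 1.669]
contact_force: [7.5, 1.1, -0.9]
grip_width: 19.4
finger_force: 30.0
phi 175.5 r 48.6 F [ 7.5  1.1 -0.9]
[[0.0163, 0.006], [0.0133, 0.0112], [0.0086, 0.015], [0.003, 0.0171], [-0.003, 0.0171]]
```

```bash

python3 -m creep '[{"hand":0,"tx":0.0163,"ty":0.007,"tz":0,"spin":0},{"hand":0,"tx":0.0133,"ty":0.0112,"tz":0,"spin":0},{"hand":0,"tx":0,"ty":0,"tz":0,"spin":0}]'
python3 circ.py 510.3 -251.5 -20 5
python3 -m creep '[{"hand":0,"tx":0.0086,"ty":0.015,"tz":0,"spin":0},{"hand":0,"tx":0.003,"ty":0.0171,"tz":0,"spin":0},{"hand":0,"tx":0,"ty":0,"tz":0,"spin":0}]'
python3 circ.py 510.3 -251.5 -20 5
```

```text
time: 14.48
tool_pos: [476.3, -216.8, 109.1]
tcp_rot: [3.139, 0.002, 1.67]
contact_force: [4.8, -2.7, 2.1]
grip_width: 19.5
finger_force: 30.0
phi 134.37 r 48.6 F [ 4.8 -2.7  2.1]
[[0.0083, 0.0152], [0.0027, 0.0172], [-0.0034, 0.017], [-0.009, 0.0149], [-0.0136, 0.0108]]
time: 14.85
tool_pos: [507.2, -203.2, 109.1]
tcp_rot: [3.139, 0.003, 1.669]
contact_force: [1.9, -6.3, 3.9]
grip_width: 19.6
finger_force: 30.0
phi 93.72 r 48.4 F [ 1.9 -6.3  3.9]
[[-0.0036, 0.017], [-0.0092, 0.0147], [-0.0136, 0.0107], [-0.0166, 0.0054], [-0.0173, -0.0006]]
```

```bash

python3 -m creep '[{"hand":0,"tx":-0.0046,"ty":0.017,"tz":0,"spin":0},{"hand":0,"tx":-0.0092,"ty":0.0147,"tz":0,"spin":0},{"hand":0,"tx":0,"ty":0,"tz":0,"spin":0}]'
python3 circ.py 510.3 -251.5 -20 5
python3 -m creep '[{"hand":0,"tx":-0.0136,"ty":0.0107,"tz":0,"spin":0},{"hand":0,"tx":-0.0166,"ty":0.0054,"tz":0,"spin":0},{"hand":0,"tx":0,"ty":0,"tz":0,"spin":0}]'
python3 circ.py 510.3 -251.5 -20 5
python3 -c "
from scipy.optimize import least_squares as L
import numpy as np
P=np.array([(496.8,-301.2),(468.7,-280.5),(460.8,-248.2),(476.3,-216.8),(507.2,-203.2)])
print(L(lambda q:np.hypot(*(P-q[:2]).T)-q[2],[510,-252,50]).x)"
```

```text
time: 15.22
tool_pos: [537.3, -211.6, 108.9]
tcp_rot: [-3.138, -0.003, 1.669]
contact_force: [-6.1, 3.1, 11.6]
grip_width: 19.1
finger_force: 30.0
phi 55.92 r 48.2 F [-6.1  3.1 11.6]
[[-0.0132, 0.0112], [-0.0163, 0.0061], [-0.0174, 0.0], [-0.0163, -0.0058], [-0.0134, -0.0111]]
time: 15.6
tool_pos: [557.1, -241.6, 108.0]
tcp_rot: [-3.141, -0.001, 1.667]
contact_force: [0.8, 0.1, 0.5]
grip_width: 1.0
finger_force: 0.0
phi 11.96 r 47.8 F [0.8 0.1 0.5]
[[-0.0173, -0.0011], [-0.0159, -0.0069], [-0.0126, -0.012], [-0.0078, -0.0155], [-0.0019, -0.0173]]
[ 510.60270271 -253.13781639   50.02434628]
```

The hand slipped off as the wheel met its stop, at about 57°. I'll raise, clear the view and find the handle.

```bash

python3 -m creep '[{"hand":0,"tx":0,"ty":0,"tz":-0.04,"spin":0},{"hand":0.55,"tx":0,"ty":0,"tz":-0.04,"spin":0},{"hand":0.55,"tx":0.05,"ty":0,"tz":0,"spin":0},{"hand":0.55,"tx":0.05,"ty":0,"tz":0,"spin":0},{"hand":0.55,"tx":0.05,"ty":0,"tz":0,"spin":0}]'
python3 -c "
from h import *
c=cams.capture('top');g=cams.capture('side')
i=c['color'][205:285,370:450,::-1];j=g['color'][270:350,350:430,::-1]
f=lambda a:cv2.resize(a,None,fx=5,fy=5,interpolation=cv2.INTER_CUBIC)
cv2.imwrite('pics/a5.png',np.hstack([f(i),f(j)]))
q=[537.6,-211,133];print(proj(c,q),proj(g,q))"
```

```text
time: 16.23
tool_pos: [541.4, -89.8, 188.1]
tcp_rot: [-3.14, -0.001, 1.668]
contact_force: [0.4, 0.0, -0.3]
grip_width: 35.8
finger_force: 0.0
[393.35817771 230.66335006] [391.92354984 282.59913714]
```

View pics/a5.png

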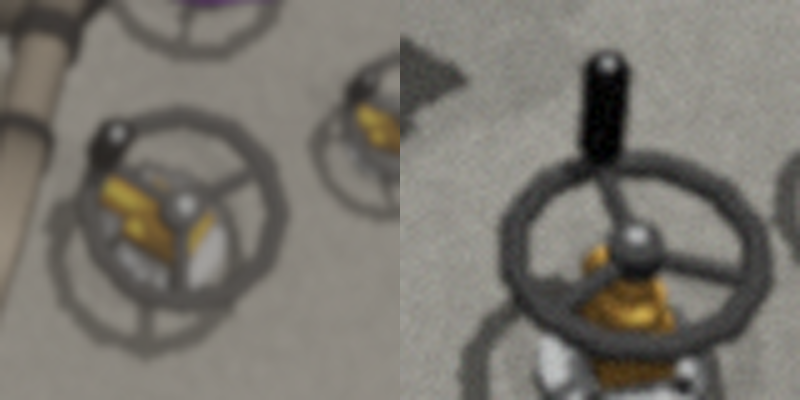

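The handle stands where predicted: top view (393,231.5), side view (391.5,282). I'll take it again.

```bash

python3 -m creep '[{"hand":0.55,"tx":-0.06,"ty":0,"tz":0,"spin":0},{"hand":0.55,"tx":-0.06,"ty":0.0,"tz":0.02,"spin":0},{"hand":0.55,"tx":0,"ty":0,"tz":0,"spin":0}]'
python3 -c "
from h import *
delta([537,-211,108])"
```

```text
time: 16.7
tool_pos: [552.9, -214.3, 166.4]
tcp_rot: [-3.138, -0.002, 1.664]
contact_force: [0.6, 0.5, 0.2]
grip_width: 50.4
finger_force: 0.0
dtool mm [  4.7 -15.6  58.4] yaw 95.34
```

```bash

python3 -m creep '[{"hand":0.55,"tx":0.005,"ty":-0.0155,"tz":0.0,"spin":0},{"hand":0.55,"tx":0,"ty":0,"tz":0.02,"spin":0},{"hand":0.55,"tx":0,"ty":0,"tz":0.02,"spin":0},{"hand":0.55,"tx":0,"ty":0,"tz":0.018,"spin":0},{"hand":0,"tx":0,"ty":0,"tz":0,"spin":0}]'
python3 -m creep '[{"hand":0,"tx":0,"ty":0,"tz":0,"spin":0},{"hand":0,"tx":0,"ty":0,"tz":0,"spin":0},{"hand":0,"tx":0,"ty":0,"tz":0,"spin":0}]'
python3 circ.py 510.6 -253.1 -5 2
```

```text
time: 17.32
tool_pos: [537.1, -206.5, 109.4]
tcp_rot: [-3.139, -0.003, 1.669]
contact_force: [0.4, -0.4, 0.2]
grip_width: 44.6
finger_force: 0.0
time: 17.7
tool_pos: [537.0, -208.1, 111.5]
tcp_rot: [-3.14, -0.0, 1.668]
contact_force: [-5.3, 0.4, 3.3]
grip_width: 19.1
finger_force: 30.0
phi 59.66 r 52.2 F [-5.3  0.4  3.3]
[[-0.0027, 0.0034], [-0.003, 0.0032]]
```

```bash

python3 -m creep '[{"hand":0,"tx":-0.003,"ty":0.003,"tz":0,"spin":0},{"hand":0,"tx":-0.001,"ty":0.002,"tz":0,"spin":0},{"hand":0,"tx":0,"ty":0,"tz":0,"spin":0},{"hand":0,"tx":0,"ty":0,"tz":0,"spin":0},{"hand":0,"tx":0,"ty":0,"tz":0,"spin":0}]'
python3 circ.py 510.6 -253.1 20 18
```

```text
time: 18.32
tool_pos: [537.3, -208.3, 111.3]
tcp_rot: [-3.129, -0.008, 1.669]
contact_force: [-24.0, 10.8, 19.1]
grip_width: 19.2
finger_force: 30.0
phi 59.24 r 52.2 F [-24.   10.8  19.1]
[[0.0077, -0.0156], [0.0019, -0.0172], [-0.0041, -0.0169], [-0.0096, -0.0144], [-0.014, -0.0103], [-0.0166, -0.0049], [-0.0174, 0.0011], [-0.0159, 0.0069], [-0.0125, 0.012], [-0.0077, 0.0156], [-0.002, 0.0172], [0.0041, 0.0169], [0.0097, 0.0145], [0.0139, 0.0103], [0.0167, 0.0049], [0.0173, -0.0012], [0.0159, -0.0069], [0.0126, -0.012]]
```

The wheel is firmly on its stop, with a 26 N push. I'll unload, then open it two turns in 20° rows.

```bash

python3 -m creep '[{"hand":0,"tx":0.004,"ty":-0.005,"tz":0,"spin":0},{"hand":0,"tx":0.0077,"ty":-0.0156,"tz":0,"spin":0},{"hand":0,"tx":0.0019,"ty":-0.0172,"tz":0,"spin":0},{"hand":0,"tx":-0.0041,"ty":-0.0169,"tz":0,"spin":0},{"hand":0,"tx":0,"ty":0,"tz":0,"spin":0}]'
python3 circ.py 510.6 -253.1 20 1
```

```text
time: 18.95
tool_pos: [486.4, -206.8, 111.5]
tcp_rot: [-3.14, -0.002, 1.667]
contact_force: [-5.4, 6.1, 7.4]
grip_width: 19.1
finger_force: 30.0
phi 117.54 r 52.3 F [-5.4  6.1  7.4]
[[-0.0092, -0.0147]]
```

```bash

python3 -m creep '[{"hand":0,"tx":-0.0096,"ty":-0.0144,"tz":0,"spin":0},{"hand":0,"tx":-0.014,"ty":-0.0103,"tz":0,"spin":0},{"hand":0,"tx":-0.0166,"ty":-0.0049,"tz":0,"spin":0},{"hand":0,"tx":-0.0174,"ty":0.0011,"tz":0,"spin":0},{"hand":0,"tx":0,"ty":0,"tz":0,"spin":0}]'
python3 circ.py 510.6 -253.1 20 1
python3 -m creep '[{"hand":0,"tx":-0.0159,"ty":0.0069,"tz":0,"spin":0},{"hand":0,"tx":-0.0125,"ty":0.012,"tz":0,"spin":0},{"hand":0,"tx":-0.0077,"ty":0.0156,"tz":0,"spin":0},{"hand":0,"tx":-0.002,"ty":0.0172,"tz":0,"spin":0},{"hand":0,"tx":0,"ty":0,"tz":0,"spin":0}]'
python3 circ.py 510.6 -253.1 20 1
```

```text
time: 19.58
tool_pos: [464.5, -269.9, 111.5]
tcp_rot: [-3.141, 0.003, 1.667]
contact_force: [-6.9, -4.7, 5.3]
grip_width: 19.0
finger_force: 30.0
phi -160.01 r 49.1 F [-6.9 -4.7  5.3]
[[-0.0158, 0.0072]]
time: 20.2
tool_pos: [521.7, -299.3, 111.5]
tcp_rot: [3.14, -0.001, 1.669]
contact_force: [0.2, 5.7, 5.4]
grip_width: 19.1
finger_force: 30.0
phi -76.51 r 47.5 F [0.2 5.7 5.4]
[[0.0053, 0.0165]]
```

```bash

python3 -m creep '[{"hand":0,"tx":0.0041,"ty":0.0169,"tz":0,"spin":0},{"hand":0,"tx":0.0097,"ty":0.0145,"tz":0,"spin":0},{"hand":0,"tx":0.0139,"ty":0.0103,"tz":0,"spin":0},{"hand":0,"tx":0.0167,"ty":0.0049,"tz":0,"spin":0},{"hand":0,"tx":0,"ty":0,"tz":0,"spin":0}]'
python3 -m creep '[{"hand":0,"tx":0.0173,"ty":-0.0012,"tz":0,"spin":0},{"hand":0,"tx":0.0159,"ty":-0.0069,"tz":0,"spin":0},{"hand":0,"tx":0.0126,"ty":-0.012,"tz":0,"spin":0},{"hand":0,"tx":0,"ty":0,"tz":0,"spin":0}]'
python3 circ.py 510.6 -253.1 20 1
```

```text
time: 20.82
tool_pos: [560.6, -250.5, 111.4]
tcp_rot: [-3.137, -0.001, 1.669]
contact_force: [-10.5, 1.6, 8.8]
grip_width: 19.2
finger_force: 30.0
time: 21.32
tool_pos: [537.3, -208.3, 111.5]
tcp_rot: [-3.141, 0.001, 1.668]
contact_force: [-3.6, -1.6, 3.0]
grip_width: 19.2
finger_force: 30.0
phi 59.25 r 52.2 F [-3.6 -1.6  3. ]
[[0.0077, -0.0156]]
```

One full turn is done and the tool is back at the same pose. Now the second turn.

```bash

python3 -m creep '[{"hand":0,"tx":0.0077,"ty":-0.0156,"tz":0,"spin":0},{"hand":0,"tx":0.0019,"ty":-0.0172,"tz":0,"spin":0},{"hand":0,"tx":-0.0041,"ty":-0.0169,"tz":0,"spin":0},{"hand":0,"tx":0,"ty":0,"tz":0,"spin":0}]'
python3 -m creep '[{"hand":0,"tx":-0.0096,"ty":-0.0144,"tz":0,"spin":0},{"hand":0,"tx":-0.014,"ty":-0.0103,"tz":0,"spin":0},{"hand":0,"tx":-0.0166,"ty":-0.0049,"tz":0,"spin":0},{"hand":0,"tx":-0.0174,"ty":0.0011,"tz":0,"spin":0},{"hand":0,"tx":0,"ty":0,"tz":0,"spin":0}]'
python3 -m creep '[{"hand":0,"tx":-0.0159,"ty":0.0069,"tz":0,"spin":0},{"hand":0,"tx":-0.0125,"ty":0.012,"tz":0,"spin":0},{"hand":0,"tx":-0.0077,"ty":0.0156,"tz":0,"spin":0},{"hand":0,"tx":-0.002,"ty":0.0172,"tz":0,"spin":0},{"hand":0,"tx":0,"ty":0,"tz":0,"spin":0}]'
python3 -m creep '[{"hand":0,"tx":0.0041,"ty":0.0169,"tz":0,"spin":0},{"hand":0,"tx":0.0097,"ty":0.0145,"tz":0,"spin":0},{"hand":0,"tx":0.0139,"ty":0.0103,"tz":0,"spin":0},{"hand":0,"tx":0.0167,"ty":0.0049,"tz":0,"spin":0},{"hand":0,"tx":0,"ty":0,"tz":0,"spin":0}]'
python3 -m creep '[{"hand":0,"tx":0.0173,"ty":-0.0012,"tz":0,"spin":0},{"hand":0,"tx":0.0159,"ty":-0.0069,"tz":0,"spin":0},{"hand":0,"tx":0.0126,"ty":-0.012,"tz":0,"spin":0},{"hand":0,"tx":0,"ty":0,"tz":0,"spin":0},{"hand":0,"tx":0,"ty":0,"tz":0,"spin":0}]'
python3 -c "
from h import *
c=cams.capture('top');g=cams.capture('side');print(get_obs()['contact_force'])
i=c['color'][190:290,200:300,::-1];j=g['color'][260:360,340:440,::-1]
f=lambda a:cv2.resize(a,None,fx=4,fy=4,interpolation=cv2.INTER_CUBIC)
cv2.imwrite('pics/a6.png',np.hstack([f(i),f(j)]))"
```

```text
time: 21.82
tool_pos: [486.8, -206.5, 111.4]
tcp_rot: [-3.14, -0.002, 1.667]
contact_force: [-4.5, 6.6, 9.0]
grip_width: 19.1
finger_force: 30.0
time: 22.45
tool_pos: [464.6, -270.1, 111.5]
tcp_rot: [-3.141, 0.002, 1.667]
contact_force: [-8.2, -5.4, 6.9]
grip_width: 19.4
finger_force: 30.0
time: 23.08
tool_pos: [522.0, -299.3, 111.5]
tcp_rot: [3.14, -0.002, 1.669]
contact_force: [-0.4, 5.6, 7.3]
grip_width: 19.3
finger_force: 30.0
time: 23.7
tool_pos: [560.6, -250.6, 111.4]
tcp_rot: [-3.137, -0.002, 1.669]
contact_force: [-10.9, 1.9, 10.1]
grip_width: 19.1
finger_force: 30.0
time: 24.32
tool_pos: [538.4, -209.0, 111.5]
tcp_rot: [3.141, 0.001, 1.668]
contact_force: [-3.8, -2.3, 6.2]
grip_width: 19.2
finger_force: 30.0
[-4.09657248 -1.87240665  6.96604184]
```

View pics/a6.png

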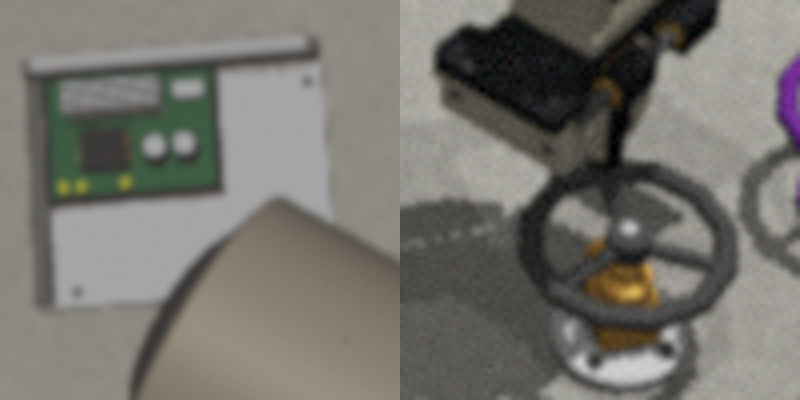

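The board is still home, and the wheel's spokes and handle are back at the closed position two turns on, about 1.5° short and within tolerance. Handing in.

```bash
python3 -c "
from plant import close_job
print(close_job())"
```

```text
the job is handed in; nothing more can be done
None
```

I handed the job in at about 24 s: the board is home against both bars, and the valve was closed to its stop, then opened two turns (about 1.5° short, within tolerance) with the handle still gripped; the hand slipped off once at the stop and I regrasped, and the hand-in returned no verdict.

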